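# Pick the split ring out of the sieve cup

### The job

Take the hooked pick, put its tip through the notch in the wall of the sieve cup and under the end of the split retaining ring, and lift the ring out of its groove with the pick. Set the ring down flat across the slot on top of the white drying stand without dropping it, draw the pick out of the slot, and put the pick down on the bench clear of the stand.

Things in the scene. Friction and masses are not known exactly. Their poses are not given: they have to be found in the camera images.
- cup: grey round sieve cup with black liner, fixed, 108 mm across, 55 tall; the only one with a notch. Origin: centre of underside. Notch: on its -x side, through wall and liner, open above, floor 8 mm up, sides radial at 30 deg either side of -x (33 mm wide at the liner's bore, radius 33, empty to 8 mm up). Ring groove: radius 35 to 46, floor 50 mm up, inner lip to 52. Other cup: not used
- ring: flat loose steel C ring in groove, 86 mm outside, 74 inside, 5 thick, 45 g. Origin: ring centre, underside. Gap from 200 to 234 deg (from own +x, counterclockwise from above); at each end a lug 8 mm long reaches in to radius 33. Own -x lies over the notch within 3 deg, its end 14 mm past mid-notch to -y. Lifted there it tilts up about its far side and hangs; a hook leaves it past that end, to -y
- pick: loose hand pick lying on the bench, 70 g: black handle 90 mm long (x), 20 wide, 28 tall. Origin: centre of the handle's underside; x points to the tip. Steel shaft, 7 mm thick: level at height 22 (axis) to x = 98 mm, straight down to height 6, level to x = 122, then a hook straight up, top at 18.5. Ring sits in the 17 mm between step and hook. Grip from above across mid-handle
- stand: white slotted drying stand fixed on the bench: block 150 mm long (x), 110 wide (y), 40 tall, with a straight slot 30 mm wide along the middle of its top, open at both ends, floor 6 mm above the bench. Origin: centre of its underside, z up. The ring lies flat across the slot on the two 40 mm wide tops, while the pick sinks into the slot and is drawn out along it
Mind the look-alikes: they are no part of the job. What is shaped like the pick but brown or turquoise is not meant.

How it is judged:
On the way:
1. the ring has been lifted clear of the groove on the pick, not by the fingers (height (world z) of ring above 0.08 m and contact force between pick and ring above 0.1 N and contact force between the fingers and ring below 0.1 N), for 0.2 s.
At the end, for the whole second after the job is handed in: The ring lies at rest flat (within 6 degrees, either way up) on top of the stand, 36 to 50 mm above the bench, its centre within 60 mm of the stand's middle lengthwise and 45 mm crosswise; the pick lies at rest on the bench (origin lower than 30 mm), touching neither ring nor stand (x of ring in the frame of stand between -0.06 and 0.06 m and y of ring in the frame of stand between -0.045 and 0.045 m and height (world z) of ring between 0.036 and 0.05 m and (angle between ring's own z axis and vertical below 0.1 rad or angle between ring's own z axis and vertical above 3.04 rad) and linear speed of each of ring, pick below 0.02 m/s and height (world z) of pick below 0.03 m and contact force between pick and ring below 0.05 N and contact force between pick and stand below 0.05 N).
It fails at once if the ring is dropped or flung (faster than 1 m/s) (linear speed of ring above 1 m/s).
It also fails if it takes over 72 s, if anything falls off the work surface, if the arm or the gripper's body presses on something with over 40 N, if the wrist force passes 120 N, or if a joint passes its speed limit or range.

### The arm

A 7-joint arm with a two-finger parallel gripper is mounted at the origin on the work surface. World frame = base frame: x ahead of the robot, y to its left, z up, the work surface at z = 0. Lengths are in m, angles in rad, forces in N, time in s.
With the tool pointing down it reaches from about 0.4 to 0.85 m from the base axis. Payload 6.9 kg.
Tool frame: the origin (TCP) lies midway between the tips of the shut fingers; the grasp point (between the pads) lies behind it (ctrl.pinch_z is the z of the grasp point in the tool frame, in m); z points along the fingers, y is the direction in which the jaws open and shut (so a half turn about z gives the same grasp; the last joint's range is limited). The gripper opens to 85 mm and grips with 20 to 120 N. Pads are 22 mm wide; open, the fingers measure 114 mm over their backs; the gripper's body (76 mm by 85 mm) begins 54 mm behind the grasp point. The pads swing forward as they close: fully open they stand 13 mm farther back than shut.
Start: joints at [1.393, 0.507, -0.238, 1.5, 0.126, 1.149, -0.155], TCP at [0.175, -0.6, 0.231] pointing down, gripper open.
Joint ranges: [-3.08, 3.08], [-0.24, 2.05], [-1.43, 1.35], [0, 2.5], [-1.52, 4.66], [0.17, 1.96], [-2.89, 2.89]. Speed limits (rad/s): [2.39, 2.39, 3.14, 3.14, 3.14, 3.14, 3.14].

### API

Orientations are given as a unit quaternion [w, x, y, z].
In Python, from station import ctrl, get_state, vision, ticket, models gives the robot as it stands. Calls block until the motion is done:
- ctrl.movep(position, orientation): joint-space move of the TCP to a pose.
- ctrl.movel(position, frame=None, max_speed=0.15): straight line of the TCP; frame=None keeps the orientation; max_speed is the mean speed in m/s.
- ctrl.set_joints(angles): joint-space move.
- ctrl.ungrasp() and ctrl.close_gripper(force=None): open the fingers fully, or close them until they stop; force is the grip in N (None keeps the last).
- ctrl.pause(seconds).
- ctrl.ik(position, orientation): joint angles nearest the present ones, or None.
- get_state(): the state.
- vision.grab_frame(name): name is "side" or "top"; returns (picture, depth): 420x560x3 uint8, blue, green, red; 420x560 float32, m along the optical axis (not along the pixel's ray), 0 where there is no reading.
- vision.camera_info(name): a dict with "mtx" (3x3 intrinsics, pixels), "R" (3x3) and "t" (3): a world point X has camera coordinates R X + t. Camera axes: x right, y down, z forward; pixel columns grow to the right and rows downward; lengths in m; the calibration is good to about 2 mm. A picture is of the moment at which its call begins. camera_info takes no time and is no camera call.
A pose or a line that the arm cannot do raises ctrl.Unreachable and nothing moves.
- ticket.close_job(): hands the job in, once; it reports no verdict.
Trained networks look in the newest picture that a camera, given by its name, has taken for a name from the list of things; names that differ only in an ending like _2 or _b are one class to them, and where a whole thing is asked for, a point or a joint stands for the part that bears it (a point fixed in the world has none). Each returns a list of dicts, best first, with "p" (0 to 1); they miss things now and then, are a little off and sometimes report something else, mostly with a low value. They report only what shows in the picture. A call takes as long as a camera call. They do not tell look-alikes from the thing itself.
- models.recognise(camera, target): "point" ([column, row] in pixels, amid what is visible of it).
- models.masks_of(camera, target): "mask" (420x560 bool, what is visible of it) and "point" ([column, row] in pixels, amid what is visible of it).
The state is a dict: "time": time; "qpos": joint angles; "qd": joint speeds; "tau": joint torques, N m; "tcp_pos": TCP position; "eef_rot": TCP orientation; "contact_force": force on the tool from outside, world axes, zero at the start; "wrist_torque": the same for the moment, N m; "width": finger opening in m.
Only numpy, scipy, OpenCV 4.12 (cv2) and the standard library are available. Lean on these libraries where they do the work, as an engineer would, in place of code of your own. Each camera call takes 0.05 s, during which the arm holds its last target.

## Working session

There is one attempt and no reset: what is moved stays moved. The work goes in short steps, each a Python script; the robot and the scene stay as the last script left them, time stands still between calls to the robot, and variables do not carry over. Pictures are saved under pics/ and viewed, and the job is handed in when it is done.

```bash
mkdir -p pics; ls; python3 - <<'E'
from station import ctrl, get_state, vision, models
import cv2, numpy as np
for n in ("side","top"):
    im,d=vision.grab_frame(n); cv2.imwrite(f"pics/{n}0.png",im); np.savez(f"{n}0.npz",im=im,d=d)
    c=vision.camera_info(n); print(n,c["mtx"].round(1).tolist(),c["R"].round(3).tolist(),c["t"].round(3).tolist())
    for t in ("cup","ring","pick","stand"):
        print(t,[(round(r["p"],2),np.round(r["point"]).tolist()) for r in models.recognise(n,t)])
s=get_state(); print(s); print(ctrl.pinch_z)
E
```

```text
pics
side [[389.1, 0.0, 283.5], [0.0, 389.1, 209.7], [0.0, 0.0, 1.0]] [[0.989, -0.15, -0.006], [-0.081, -0.499, -0.863], [0.126, 0.853, -0.506]] [-0.501, 0.156, 1.027]
cup [(0.61, [320.0, 260.0])]
ring [(0.76, [322.0, 243.0])]
pick [(0.64, [257.0, 186.0]), (0.64, [232.0, 170.0]), (0.64, [231.0, 211.0])]
stand [(0.71, [328.0, 324.0])]
top [[478.3, 0.0, 278.8], [0.0, 478.3, 209.0], [0.0, 0.0, 1.0]] [[-0.011, -1.0, 0.018], [-0.985, 0.008, -0.175], [0.175, -0.02, -0.984]] [0.071, 0.529, 1.15]
cup [(0.6, [336.0, 186.0])]
ring [(0.5, [326.0, 193.0])]
pick [(0.82, [222.0, 273.0]), (0.62, [161.0, 229.0]), (0.56, [95.0, 271.0])]
stand [(0.81, [417.0, 199.0])]
{'time': 0.5, 'qpos': array([ 1.39248163,  0.50756251, -0.23756925,  1.50025684,  0.12571082,
        1.14889056, -0.15478648]), 'qd': array([ 0.00047749, -0.00100848, -0.00081224, -0.00049309, -0.00011092,
        0.00054305, -0.00122045]), 'tau': array([ 3.86033789e-04, -6.19843698e+01, -2.18320459e+00, -2.49763638e+01,
        1.36949951e-02,  3.23280728e-03, -5.35232743e-06]), 'tcp_pos': array([ 0.17495785, -0.59997376,  0.2312154 ]), 'eef_rot': array([-6.76288204e-05,  9.89949885e-01,  1.41418600e-01, -1.60598332e-05]), 'contact_force': array([-0.03909975, -0.25730109,  0.4991264 ]), 'wrist_torque': array([ 0.03720179, -0.03249975, -0.00559344]), 'width': 0.0855168039332036}
-0.0187
```

View pics/side0.png

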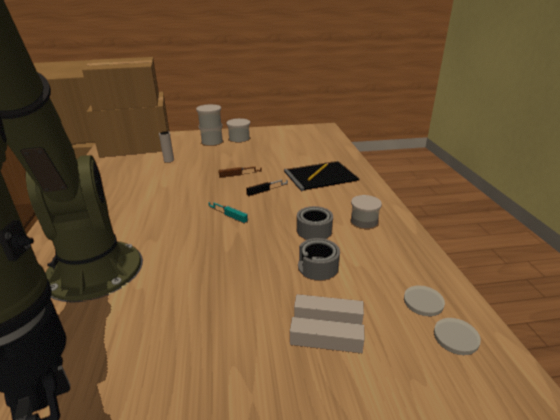

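View pics/top0.png

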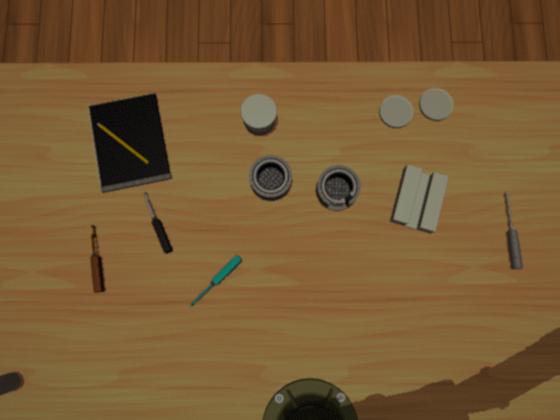

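```bash
python3 - <<'E'
import cv2, numpy as np
im=np.load("top0.npz")["im"]; s=np.load("side0.npz")["im"]
def cr(i,x,y,w,h,k): return cv2.resize(i[y:y+h,x:x+w],None,fx=k,fy=k,interpolation=cv2.INTER_CUBIC)
def g(i): return (np.clip((i/255.)**0.6,0,1)*255).astype(np.uint8)
a=np.hstack([cr(im,135,185,50,75,8)[:600,:400], cr(im,313,162,50,50,8)[:400,:400].repeat(1,0) if 0 else cv2.copyMakeBorder(cr(im,313,162,50,50,8),0,200,0,0,0)])
cv2.imwrite("pics/crop_top.png",g(a))
b=np.hstack([cr(s,285,200,66,85,6),cr(s,235,160,66,85,6)])
cv2.imwrite("pics/crop_side.png",g(b))
cv2.imwrite("pics/crop_st.png",g(cr(im,385,155,70,85,7)))
E
```

```text
(no output)
```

View pics/crop_top.png

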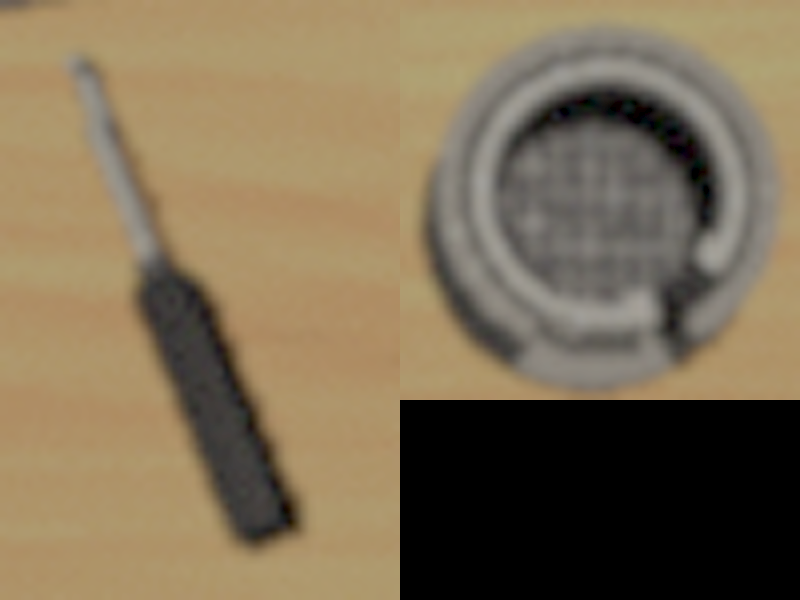

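View pics/crop_side.png

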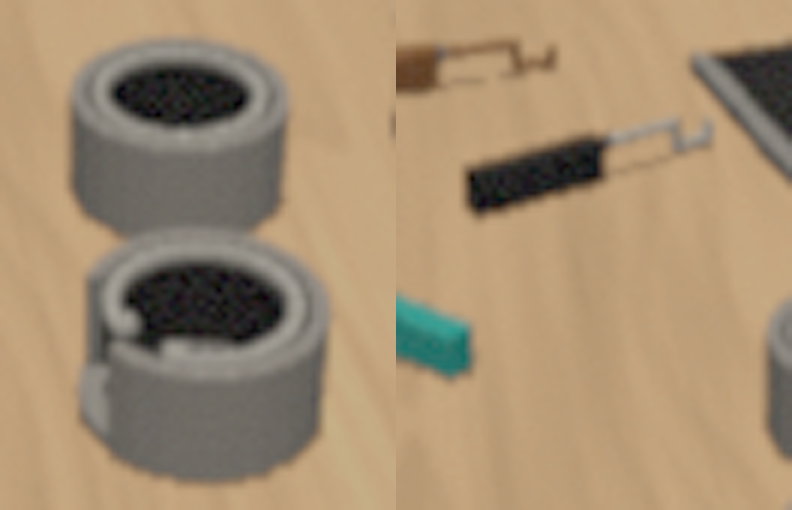

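View pics/crop_st.png

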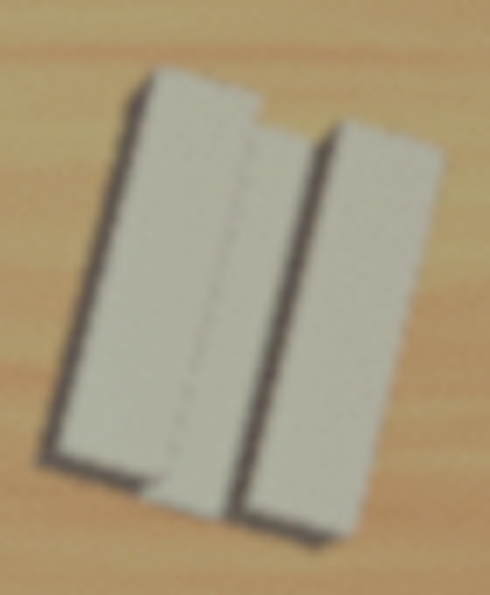

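```bash
cat > h.py <<'E'
import cv2, numpy as np
from station import ctrl, get_state, vision, models, ticket
def cloud(n,d,step=1):
    c=vision.camera_info(n);K=c["mtx"];v,u=np.mgrid[0:420,0:560]
    P=np.stack([(u-K[0,2])/K[0,0]*d,(v-K[1,2])/K[1,1]*d,d],-1)
    return (P-np.array(c["t"]))@np.array(c["R"])
def proj(n,X):
    c=vision.camera_info(n);X=np.atleast_2d(X)@np.array(c["R"]).T+c["t"];p=X@np.array(c["mtx"]).T
    return p[:,:2]/p[:,2:]
def yawq(yaw):  # tool down, tool y (jaws) perpendicular to heading yaw
    return np.array([0,np.cos(yaw/2),np.sin(yaw/2),0])
E
python3 - <<'E'
from h import *
for n in ("top","side"):
    z=np.load(n+"0.npz");P=cloud(n,z["d"])
    b=P[(abs(P[...,2])<.02)&(z["d"]>0)&(P[...,0]>.3)&(P[...,0]<.9)&(abs(P[...,1])<.4)];print(n,"bench z",np.median(b[:,2]),b[:,2].std())
    for t,(u,v) in {"pick":(158,225) if n=="top" else (260,188),"cup":(338,187) if n=="top" else (320,258),"stand":(418,198) if n=="top" else (328,320)}.items():
        mm=models.masks_of(n,t); 
        m=min(mm,key=lambda r:np.hypot(*(np.array(r["point"])-(u,v))))
        M=m["mask"]&(z["d"]>0);Q=P[M]
        print(t,m["point"],M.sum(),"zpct",np.percentile(Q[:,2],[5,50,95]).round(4))
        if t=="cup":
            T=Q[(Q[:,2]>.046)]
            from scipy.optimize import least_squares
            x,y=T[:,:2].mean(0); 
            A=T[:,:2]; r=cv2.minEnclosingCircle(A.astype(np.float32)); print(" enc",r)
        else:
            lo={"pick":.017,"stand":.033}[t]
            T=Q[Q[:,2]>lo]; r=cv2.minAreaRect((T[:,:2]*1000).astype(np.float32)); print(" rect",np.round(r[0],1),np.round(r[1],1),round(r[2],1),"zmed",np.median(T[:,2]))
            r=cv2.minAreaRect((Q[:,:2]*1000).astype(np.float32)); print(" rect all",np.round(r[0],1),np.round(r[1],1),round(r[2],1))
E
```

```text
top bench z 0.0009855131544654742 0.0037867229507349783
pick [161.9, 233.2] 395 zpct [0.0093 0.0272 0.032 ]
 rect [504.9 377.6] [166.9  20.6] 22.6 zmed 0.02786522983349332
 rect all [505.5 378.1] [168.4  20.8] 22.9
cup [337.9, 187.5] 1294 zpct [0.0069 0.0342 0.0582]
 enc ((0.5881074070930481, -0.08276425302028656), 0.05499597266316414)
stand [419.3, 197.4] 2737 zpct [0.0051 0.0395 0.0445]
 rect [ 559.2 -294.1] [111.4 150.8] 72.8 zmed 0.0410932675087202
 rect all [ 564.6 -301.5] [123.9 166.5] 73.4
side bench z -0.0006921123326778985 0.004038499867751154
pick [259.3, 185.7] 213 zpct [0.0041 0.0191 0.0281]
 rect [492.1 375. ] [142.6  24.6] 24.8 zmed 0.025368635305442925
 rect all [502.3 380.8] [165.3  26.9] 29.0
cup [320.2, 261.3] 1347 zpct [0.0039 0.0342 0.0548]
 enc ((0.5880556106567383, -0.08343689143657684), 0.057184770703315735)
stand [330.5, 322.4] 3673 zpct [0.0054 0.0373 0.0404]
 rect [ 557.2 -293.9] [112.3 149.7] 72.5 zmed 0.038784039913732006
 rect all [ 562.8 -275.8] [159.4 157.8] 69.1
```

```bash
python3 - <<'E'
from h import *
ims={n:np.load(n+"0.npz") for n in("top","side")}
# handle by darkness
z=ims["top"];P=cloud("top",z["d"]);m=[r for r in models.masks_of("top","pick") if abs(r["point"][0]-160)<15 and abs(r["point"][1]-230)<20][0]["mask"]
g=z["im"].max(2)
for n,u0 in(("top",(135,185,190,260)),):
    M=np.zeros_like(m);M[185:260,135:190]=1
    D=M&(g<75)&(P[...,2]>.02)&(z["d"]>0);Q=P[D]
    print(D.sum(),cv2.minAreaRect((Q[:,:2]*1000).astype(np.float32)))
def draw(n,box,k,segs,name):
    x,y,w,h=box;i=(np.clip((ims[n]["im"]/255.)**.6,0,1)*255).astype(np.uint8)
    c=cv2.resize(i[y:y+h,x:x+w],None,fx=k,fy=k,interpolation=cv2.INTER_CUBIC)
    for X,col in segs:
        p=((proj(n,X)-(x,y)+.5)*k).round().astype(np.int32);cv2.polylines(c,[p],False,col,1,cv2.LINE_AA)
    cv2.imwrite(name,c);return c
cx,cy=.5881,-.0831
def pol(r,a,z): a=np.radians(a);return np.stack([cx+r*np.cos(a),cy+r*np.sin(a),0*a+z],-1)
G,R,B=(0,255,0),(0,0,255),(255,0,0)
for yaw in(0,):
    segs=[(pol(.054,np.arange(0,361,5),.055),G)]
    for a in(150,210):segs.append((np.vstack([pol(r,np.array([a+yaw]),.055) for r in(.033,.054)]),R));segs.append((np.vstack([pol(.054,np.array([a+yaw]),zz) for zz in(.008,.055)]),R))
    for r in(.037,.043):segs.append((pol(r,np.arange(-126,201,3)+yaw,.055),B))
    segs.append((np.vstack([pol(.033,np.array([200.]),.055),pol(.043,np.array([200.]),.055)]),B))
    a=draw("top",(313,162,50,50),9,segs,"pics/o1.png")
    b=draw("side",(292,232,60,60),9,segs,"pics/o2.png")
def hs(o,a):
    c,s=np.cos(a),np.sin(a);f=lambda L:np.array([[o[0]+c*x-s*y,o[1]+s*x+c*y,zz] for x,y,zz in L])
    hb=[(-.045,-.01,.028),(.045,-.01,.028),(.045,.01,.028),(-.045,.01,.028),(-.045,-.01,.028)]
    return [(f(hb),G),(f([(.045,0,.022),(.098,0,.022),(.098,0,.006),(.122,0,.006),(.122,0,.0185)]),R)]
draw("top",(135,185,50,75),8,hs((.4681,.3623),np.radians(22.7)),"pics/o3.png")
draw("side",(240,165,60,50),9,hs((.4681,.3623),np.radians(22.7)),"pics/o4.png")
A=[cv2.imread(f"pics/o{i}.png") for i in(1,2,3,4)]
def pad(a,h,w):return cv2.copyMakeBorder(a,0,max(0,h-a.shape[0]),0,max(0,w-a.shape[1]),0)[:h,:w]
cv2.imwrite("pics/oA.png",np.hstack([pad(A[0],540,400),pad(A[1],540,400)]) if 0 else cv2.resize(np.hstack([pad(A[0],540,450),pad(A[1],540,540)]),(792,432)))
cv2.imwrite("pics/oB.png",cv2.resize(np.hstack([pad(A[2],600,400),pad(A[3],600,540)]),(752,480)))
E
```

```text
282 ((492.8399353027344, 371.8997497558594), (139.996337890625, 19.010122299194336), 23.698911666870117)
```

View pics/oA.png

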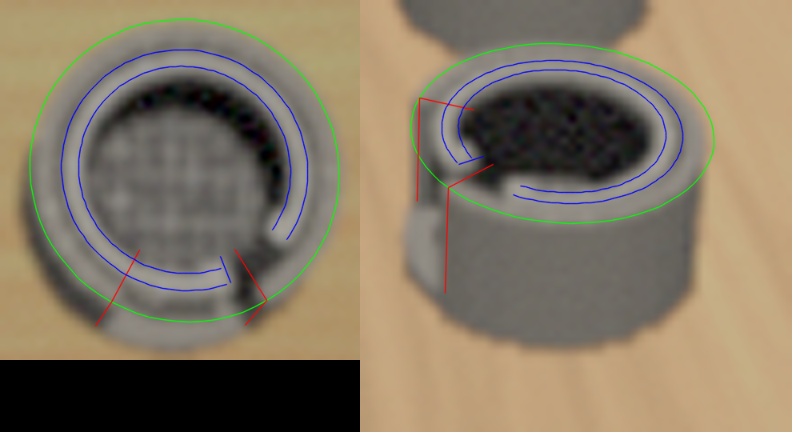

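View pics/oB.png

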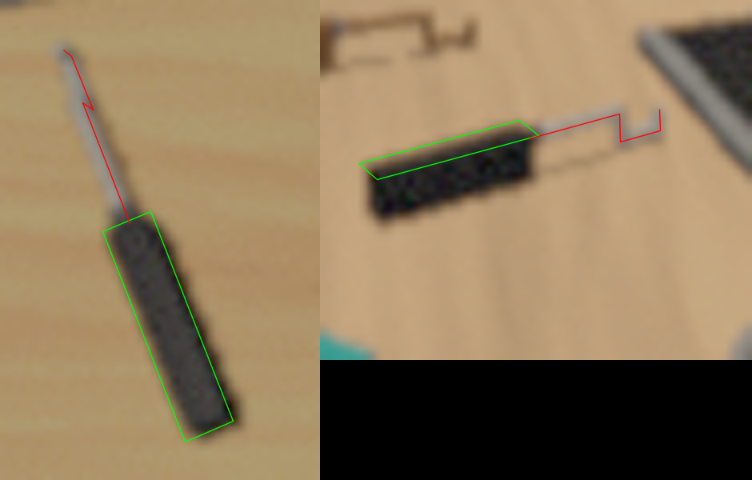

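```bash
cat >> h.py <<'E'
from scipy.optimize import minimize
def hull_mask(n,pts,shape=(420,560),k=4,box=None):
    x,y,w,h=box;p=((proj(n,pts)-(x,y)+.5)*k-.5)
    m=np.zeros((h*k,w*k),np.uint8);cv2.fillConvexPoly(m,cv2.convexHull((p*16).round().astype(np.int32)),1,shift=4)
    return cv2.resize(m.astype(np.float32),(w,h),interpolation=cv2.INTER_AREA)
def hbox(o,a,z0=0):
    c,s=np.cos(a),np.sin(a)
    return np.array([[o[0]+c*x-s*y,o[1]+s*x+c*y,zz+z0] for x in(-.045,.045) for y in(-.01,.01) for zz in(0,.028)])
E
python3 - <<'E'
from h import *
ims={n:np.load(n+"0.npz")["im"] for n in("top","side")}
boxes={"top":(138,205,50,60),"side":(235,170,50,40)}
soft={}
for n,(x,y,w,h) in boxes.items():
    c=ims[n][y:y+h,x:x+w].astype(float);r=c[...,2] # red: wood bright, handle dark
    soft[n]=np.clip((140-r)/(140-60),0,1) ; print(n,np.percentile(r,[1,10,50,90]))
for use in(("top",),("side",),("top","side")):
    def cost(p): return sum(((hull_mask(n,hbox(p[:2]/1000,p[2]/100),box=boxes[n])-soft[n])**2).sum() for n in use)
    r=minimize(cost,[467,360.5,39.6],method="Nelder-Mead",options=dict(initial_simplex=[[467,360,39.6],[471,360,39.6],[467,364,39.6],[467,360,44]]))
    print(use,r.x[:2],np.degrees(r.x[2]/100),r.fun)
E
```

```text
top [ 16.   56.9 136.  137. ]
side [  6.   60.9 157.  162. ]
('top',) [470.37513572 362.94752596] 23.794551677351127 40.16734375
('side',) [469.84727416 362.19892725] 26.759911237797922 61.35703124999999
('top', 'side') [469.84342092 362.85240735] 23.90695529923704 103.26890624999999
```

```bash
python3 - <<'E'
from h import *
st=np.array([.5578,-.294]);sy=np.radians(-17.3)
def S(s): return st+s*np.array([np.cos(sy),np.sin(sy)])
t=[("pick",(.469,.362),23.3,[.002,.15]),("cupout",(.398,-.080),0,[.018,.1]),("cupout2",(.385,-.080),0,[.018]),("cupin",(.4391,-.08),0,[.018,.05,.2,.3]),("cupfar",(.52,-.08),0,[.1,.2,.3])]
for s in(-.19,-.175,-.15,-.14,-.08,-.06): t.append((f"st{s}",S(s),-17.3,[.005,.1,.18]))
for n,o,y,zs in t:
    for z in zs:
        q=ctrl.ik(np.array([o[0],o[1],z]),yawq(np.radians(y)))
        print(n,np.round(o,3),z,None if q is None else np.round(q,2))
E
```

```text
pick [0.469 0.362] 0.002 [-0.35  0.78 -0.58  1.83  0.62  0.72 -2.44]
pick [0.469 0.362] 0.15 [-0.08  0.74 -1.1   1.7   0.71  1.16 -2.54]
cupout [ 0.398 -0.08 ] 0.018 [ 0.26  0.53 -0.17  2.31  0.28  0.32 -1.73]
cupout [ 0.398 -0.08 ] 0.1 [ 0.42  0.38 -0.37  2.22  0.25  0.58 -1.71]
cupout2 [ 0.385 -0.08 ] 0.018 [ 0.26  0.52 -0.17  2.34  0.29  0.29 -1.74]
cupin [ 0.439 -0.08 ] 0.018 [ 0.25  0.56 -0.18  2.21  0.26  0.39 -1.72]
cupin [ 0.439 -0.08 ] 0.05 [ 0.3   0.5  -0.25  2.18  0.26  0.48 -1.72]
cupin [ 0.439 -0.08 ] 0.2 [ 0.53  0.29 -0.52  1.99  0.18  0.91 -1.66]
cupin [ 0.439 -0.08 ] 0.3 [ 0.65  0.2  -0.64  1.81  0.13  1.17 -1.6 ]
cupfar [ 0.52 -0.08] 0.1 [ 0.33  0.52 -0.33  1.93  0.24  0.73 -1.71]
cupfar [ 0.52 -0.08] 0.2 [ 0.44  0.41 -0.48  1.81  0.22  0.98 -1.7 ]
cupfar [ 0.52 -0.08] 0.3 [ 0.54  0.34 -0.61  1.64  0.2   1.23 -1.68]
st-0.19 [ 0.376 -0.237] 0.005 [ 0.58  0.59 -0.11  2.22  0.18  0.34 -1.55]
st-0.19 [ 0.376 -0.237] 0.1 [ 0.65  0.41 -0.2   2.13  0.14  0.61 -1.52]
st-0.19 [ 0.376 -0.237] 0.18 [ 0.71  0.29 -0.26  2.03  0.1   0.83 -1.48]
st-0.175 [ 0.391 -0.242] 0.005 [ 0.5
[... 361 characters left out ...]
[ 0.66  0.35 -0.23  1.94  0.1   0.87 -1.5 ]
st-0.14 [ 0.424 -0.252] 0.005 [ 0.57  0.62 -0.12  2.1   0.17  0.43 -1.56]
st-0.14 [ 0.424 -0.252] 0.1 [ 0.61  0.47 -0.18  2.02  0.13  0.67 -1.52]
st-0.14 [ 0.424 -0.252] 0.18 [ 0.65  0.36 -0.23  1.91  0.1   0.88 -1.5 ]
st-0.08 [ 0.481 -0.27 ] 0.005 [ 0.54  0.68 -0.12  1.94  0.15  0.53 -1.55]
st-0.08 [ 0.481 -0.27 ] 0.1 [ 0.57  0.54 -0.16  1.87  0.12  0.75 -1.53]
st-0.08 [ 0.481 -0.27 ] 0.18 [ 0.6   0.44 -0.2   1.77  0.11  0.94 -1.51]
st-0.06 [ 0.501 -0.276] 0.005 [ 0.54  0.69 -0.12  1.89  0.14  0.57 -1.55]
st-0.06 [ 0.501 -0.276] 0.1 [ 0.56  0.56 -0.16  1.82  0.12  0.78 -1.53]
st-0.06 [ 0.501 -0.276] 0.18 [ 0.59  0.47 -0.19  1.72  0.11  0.96 -1.52]
```

```bash
python3 - <<'E'
from h import *
q=yawq(np.radians(23.3))
ctrl.movep(np.array([.469,.362,.12]),q)
print(get_state()["time"])
ctrl.movel(np.array([.469,.362,.002]),max_speed=.12)
s=get_state();print(s["time"],s["tcp_pos"],s["contact_force"])
ctrl.close_gripper(60)
s=get_state();print(s["time"],s["width"],s["contact_force"])
ctrl.movel(np.array([.469,.362,.15]),max_speed=.12)
s=get_state();print(s["time"],s["width"],s["contact_force"],s["wrist_torque"])
for n in("top","side"):
    im,d=vision.grab_frame(n);np.savez(n+"1.npz",im=im,d=d);
    p=proj(n,[.5,.38,.13])[0].astype(int);x,y=p-(60,50)
    x,y=max(x,0),max(y,0)
    cv2.imwrite(f"pics/{n}1.png",cv2.resize((255*(im[y:y+100,x:x+120]/255.)**.6).astype(np.uint8),None,fx=6,fy=6,interpolation=cv2.INTER_CUBIC))
    print(x,y)
E
```

```text
4.375
5.5083 [0.46927029 0.36250485 0.00274415] [-0.28392069  0.15230044  1.44363784]
6.125 0.01931084435686374 [0.27843671 0.14293314 4.87087493]
7.5083 0.01914310284455301 [-0.62174419 -0.08138668 -1.49263527] [-0.00094361  0.0273843  -0.01869149]
83 166
204 105
```

View pics/top1.png

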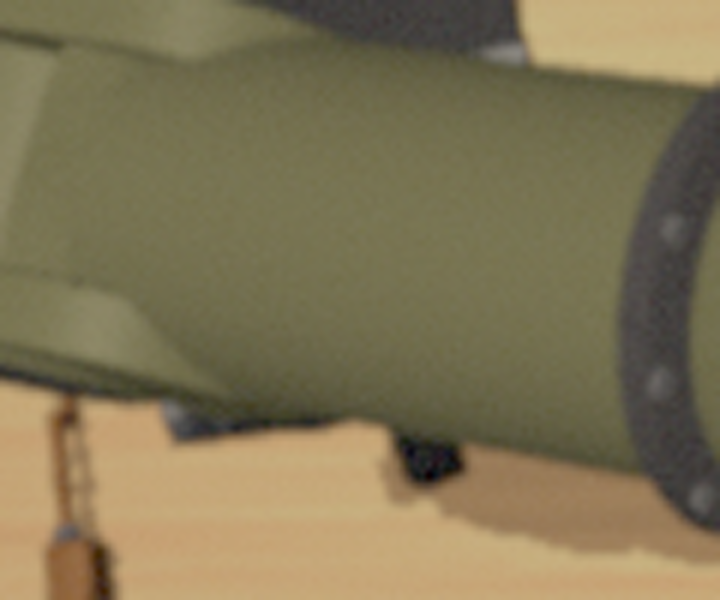

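View pics/side1.png

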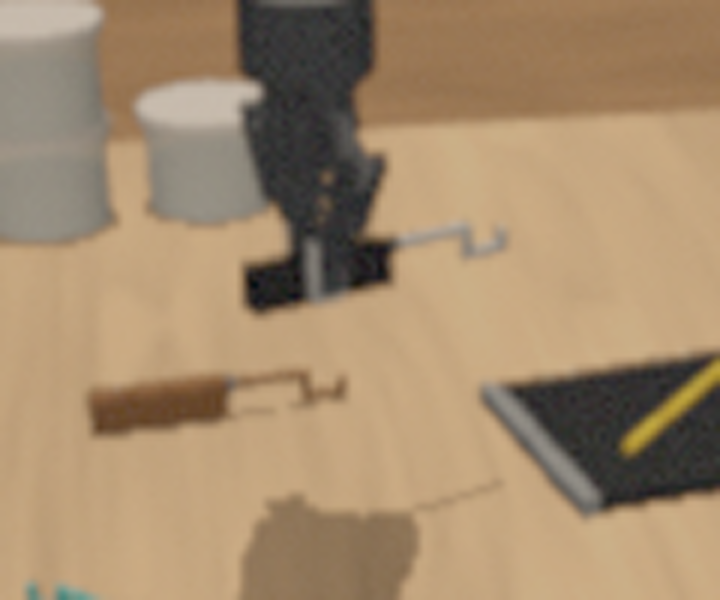

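```bash
cat >> h.py <<'E'
def snap(tag,X,half=(60,50),k=6,names=("side","top")):
    for n in names:
        im,d=vision.grab_frame(n);np.savez(n+tag+".npz",im=im,d=d)
        p=proj(n,X)[0].astype(int);x,y=np.maximum(p-half,0)
        cv2.imwrite(f"pics/{n}{tag}.png",cv2.resize((255*(im[y:y+2*half[1],x:x+2*half[0]]/255.)**.6).astype(np.uint8),None,fx=k,fy=k,interpolation=cv2.INTER_CUBIC))
        print(n,"crop origin",x,y)
def st():
    s=get_state();print("t",round(s["time"],2),"tcp",s["tcp_pos"].round(4),"F",s["contact_force"].round(2),"M",s["wrist_torque"].round(2),"w",round(s["width"],4));return s
E
python3 - <<'E'
from h import *
ctrl.movep(np.array([.390,-.080,.12]),yawq(0));st()
ctrl.movel(np.array([.390,-.080,.020]),max_speed=.1);st()
snap("2",[.5,-.08,.03])
E
```

```text
t 9.26 tcp [ 0.3909 -0.0792  0.1203] F [-0.52 -0.52  0.04] M [-0.01 -0.01 -0.01] w 0.0188
t 10.41 tcp [ 0.3902 -0.0798  0.0202] F [ 0.02  0.43 -0.56] M [-0.04  0.04 -0.02] w 0.0191
side crop origin 225 209
top crop origin 276 171
```

View pics/side2.png

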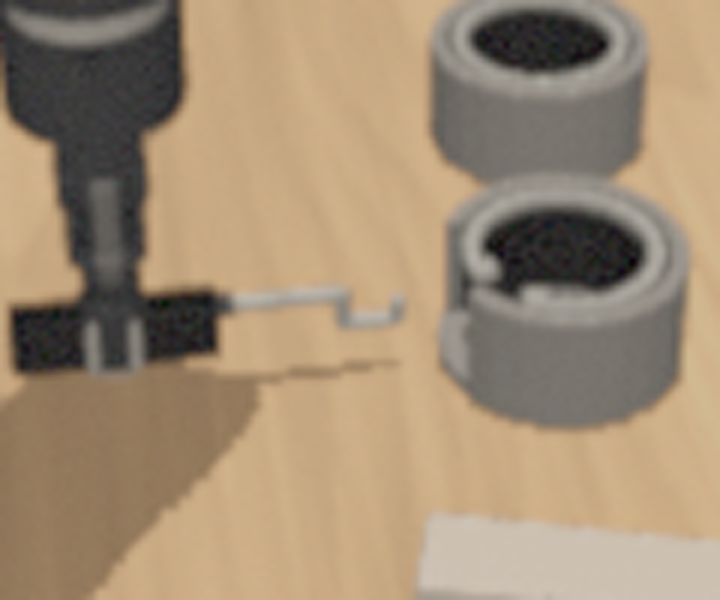

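View pics/top2.png

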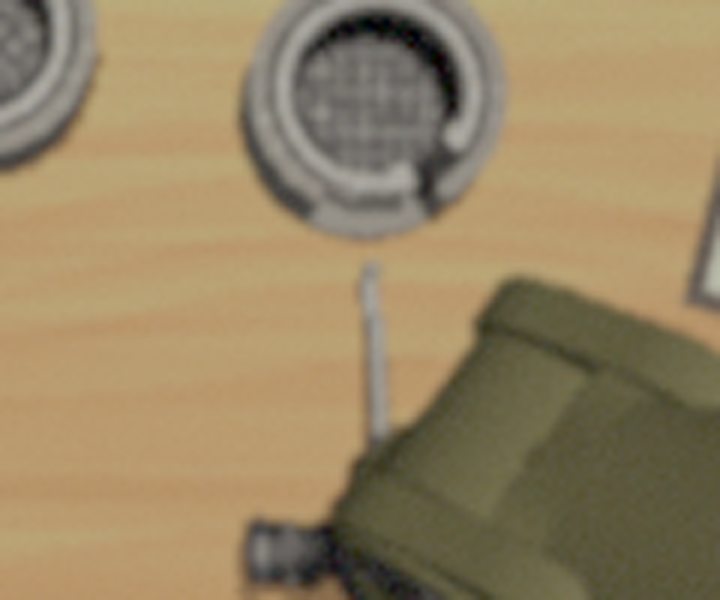

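```bash
python3 - <<'E'
from h import *
o=np.array([.3902,-.0798]);z0=.0202-.0027
pts=np.array([[o[0]+x,o[1],z0+z] for x,z in((.05,.022),(.098,.022),(.098,.006),(.122,.006),(.122,.0185))])
for n,(cx,cy) in(("side",(225,209)),("top",(276,171))):
    print(n,((proj(n,pts)-(cx,cy)+.5)*6).round().tolist())
    c=cv2.imread(f"pics/{n}2.png");cv2.polylines(c,[((proj(n,pts)-(cx,cy)+.5)*6).round().astype(np.int32)],False,(0,0,255),1)
    cv2.imwrite(f"pics/{n}2o.png",c[230:400,200:520] if n=="side" else c[150:480,250:550])
E
```

```text
side [[227.0, 303.0], [339.0, 292.0], [339.0, 322.0], [394.0, 316.0], [394.0, 293.0]]
top [[374.0, 443.0], [370.0, 329.0], [365.0, 334.0], [363.0, 278.0], [367.0, 273.0]]
```

View pics/side2o.png

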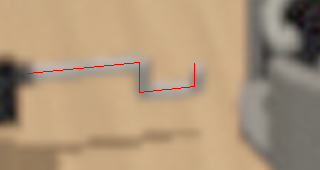

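View pics/top2o.png

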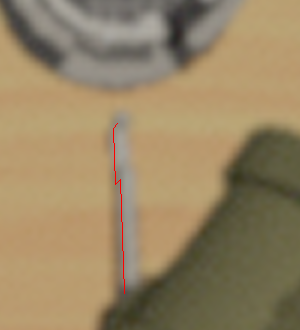

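```bash
python3 - <<'E'
from h import *
ctrl.movel(np.array([.390,-.0785,.020]),max_speed=.05)
ctrl.movel(np.array([.4366,-.0785,.020]),max_speed=.06);st()
ctrl.pause(.2);st()
snap("3",[.56,-.08,.04],half=(40,40),k=8)
E
```

```text
t 11.68 tcp [ 0.4361 -0.0785  0.0199] F [-0.83 -0.89 -1.64] M [-0.02 -0.03 -0.06] w 0.0192
t 11.88 tcp [ 0.4363 -0.0786  0.02  ] F [ 0.12  0.38 -0.99] M [-0.04 -0.02  0.03] w 0.0185
side crop origin 268 214
top crop origin 296 157
```

View pics/side3.png

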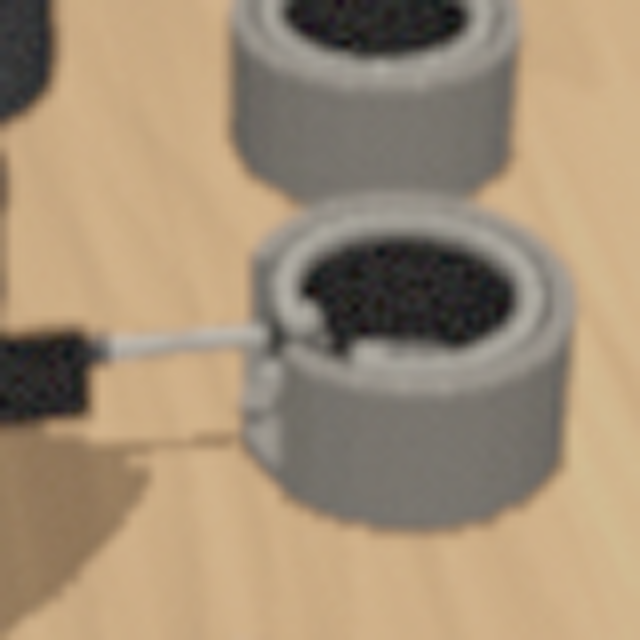

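View pics/top3.png

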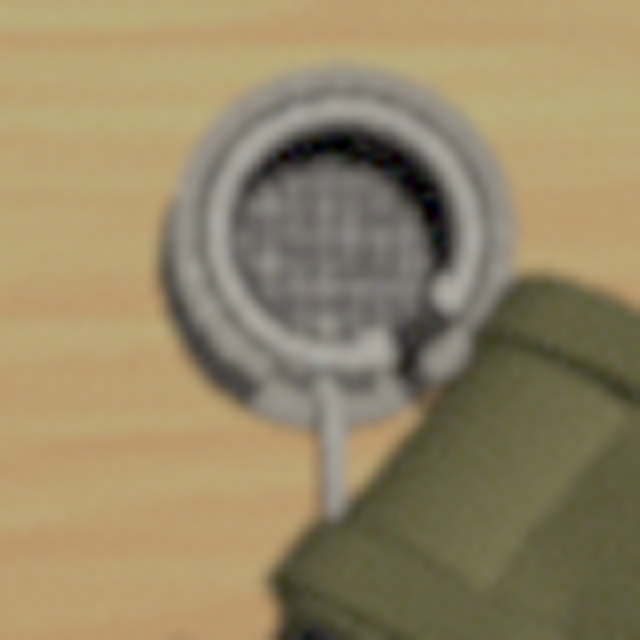

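```bash
python3 - <<'E'
from h import *
x0,y0=.4363,-.0785
ctrl.movel(np.array([x0,y0,.043]),max_speed=.06);st()
ctrl.movel(np.array([x0,y0,.055]),max_speed=.03);st()
for th in(15,25):
    t=np.radians(th);ctrl.movel(np.array([x0+.9*.082*(1-np.cos(t)),y0,.0432+.082*np.sin(t)]),max_speed=.04);st()
snap("4",[.56,-.08,.05],half=(40,40),k=8)
E
```

```text
t 12.52 tcp [ 0.4364 -0.0787  0.0431] F [-0.53  0.45 -1.41] M [-0.    0.03  0.04] w 0.0189
t 13.07 tcp [ 0.4363 -0.0786  0.0551] F [-0.    0.61 -0.94] M [0.03 0.   0.03] w 0.019
t 13.46 tcp [ 0.4391 -0.0785  0.0647] F [ 0.22  0.86 -2.2 ] M [-0.    0.   -0.03] w 0.019
t 13.96 tcp [ 0.4433 -0.0785  0.078 ] F [ 0.48  0.63 -1.17] M [0.   0.05 0.  ] w 0.0188
side crop origin 268 211
top crop origin 296 156
```

View pics/side4.png

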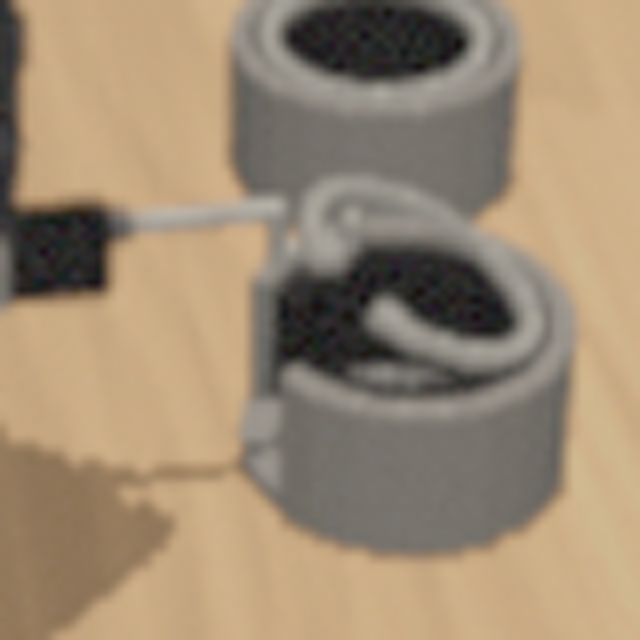

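View pics/top4.png

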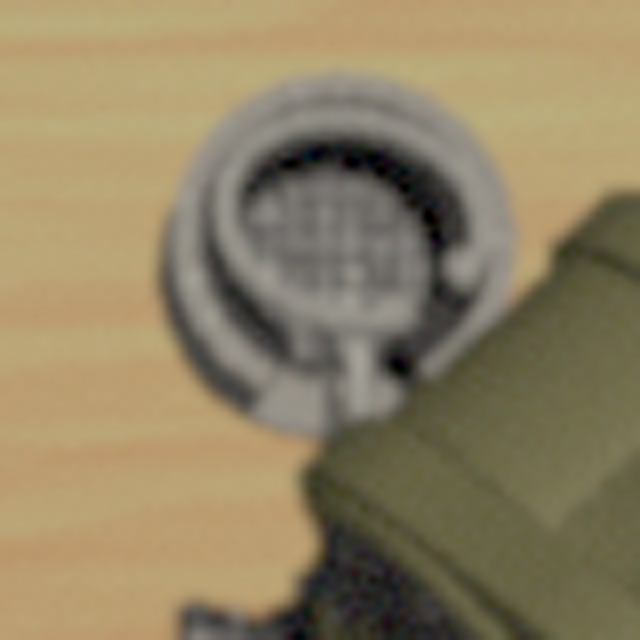

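```bash
python3 - <<'E'
from h import *
x0,y0=.4363,-.0785
for th in(35,45,55):
    t=np.radians(th);ctrl.movel(np.array([x0+.9*.082*(1-np.cos(t)),y0,.0432+.082*np.sin(t)]),max_speed=.04)
st()
snap("5",[.57,-.08,.07],half=(40,40),k=8)
E
```

```text
t 15.53 tcp [ 0.4679 -0.0785  0.1104] F [-0.07 -0.08 -1.8 ] M [0.04 0.06 0.02] w 0.0191
side crop origin 272 204
top crop origin 297 150
```

View pics/side5.png

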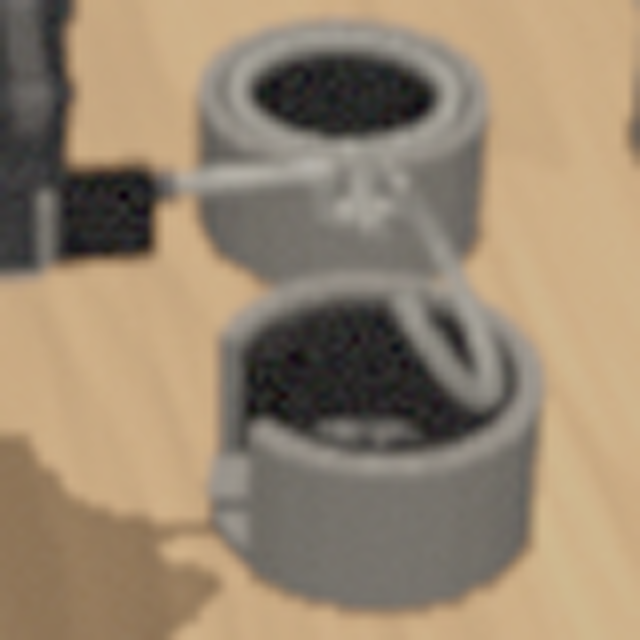

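View pics/top5.png

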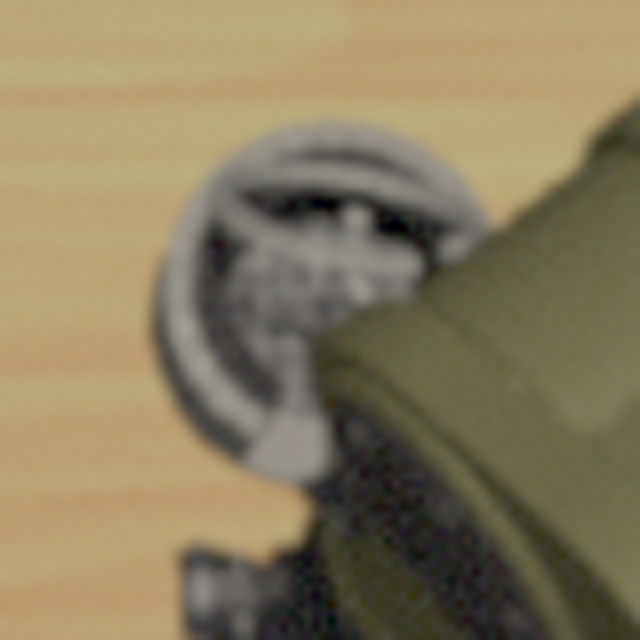

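```bash
python3 - <<'E'
from h import *
x0,y0=.4363,-.0785
for th in(65,75):
    t=np.radians(th);ctrl.movel(np.array([x0+.9*.082*(1-np.cos(t)),y0,.0432+.082*np.sin(t)]),max_speed=.04)
s=st();x=s["tcp_pos"][0]
ctrl.movel(np.array([x,y0,.150]),max_speed=.04)
ctrl.movel(np.array([x,y0,.200]),max_speed=.06);st()
snap("6",[.61,-.08,.16],half=(40,40),k=8)
E
```

```text
t 16.59 tcp [ 0.4911 -0.0784  0.1224] F [-0.66 -0.23 -1.98] M [-0.08  0.04 -0.02] w 0.0186
t 18.42 tcp [ 0.4909 -0.0786  0.1997] F [-0.1  -0.03 -0.88] M [0.02 0.05 0.  ] w 0.0189
side crop origin 289 173
top crop origin 302 125
```

View pics/side6.png

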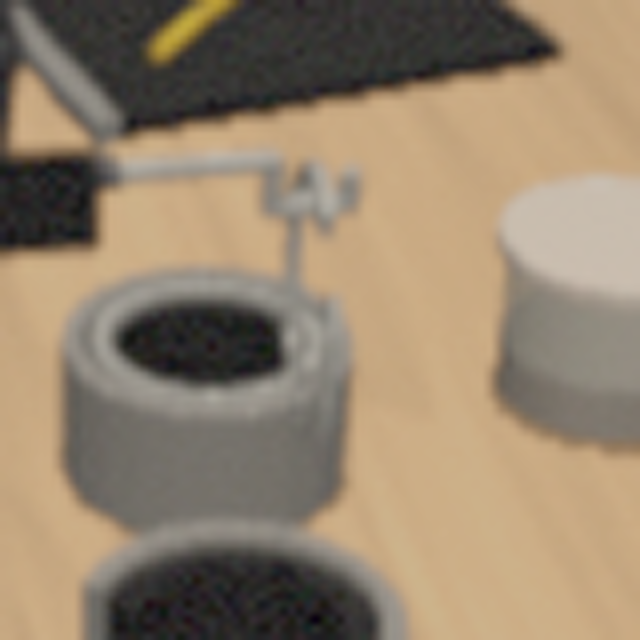

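View pics/top6.png

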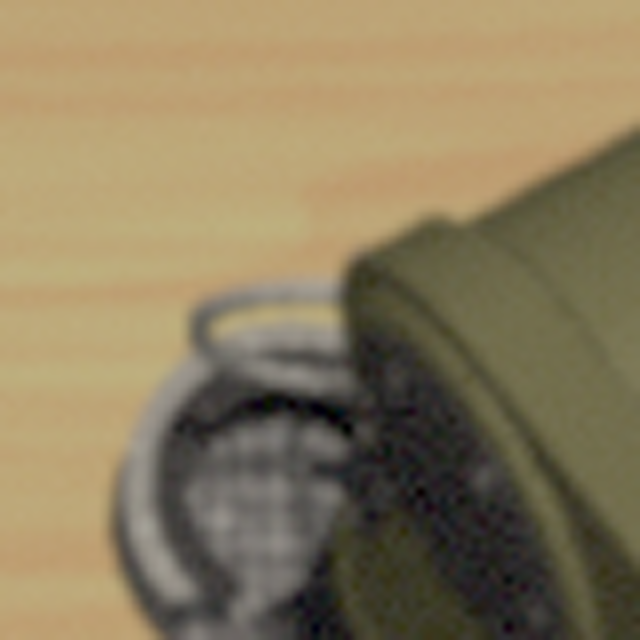

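```bash
cat >> h.py <<'E'
SC=np.array([.5578,-.294]);SY=np.radians(-17.3)
def tcp_for(s,z0,lat=0.0):
    "tcp position so that pick origin is at stand-frame (s,lat), height z0"
    u=np.array([np.cos(SY),np.sin(SY)]);v=np.array([-u[1],u[0]])
    p=SC+(s-.0025)*u+(lat+.0015)*v
    return np.array([p[0],p[1],z0+.0027])
E
python3 - <<'E'
from h import *
ctrl.movel(np.array([.47,-.15,.21]),yawq(SY/2),max_speed=.09)
ctrl.movel(tcp_for(-.062,.205),yawq(SY),max_speed=.09);st()
ctrl.movel(tcp_for(-.062,.122),max_speed=.08);st()
ctrl.pause(.3)
snap("7",[.6,-.31,.08],half=(45,45),k=7)
E
```

```text
t 21.05 tcp [ 0.4967 -0.2727  0.2079] F [ 0.94  0.07 -1.18] M [0.05 0.05 0.03] w 0.0189
t 22.24 tcp [ 0.4971 -0.2734  0.1252] F [-0.17  0.42 -1.41] M [ 0.05  0.08 -0.05] w 0.0191
side crop origin 305 258
top crop origin 385 132
```

View pics/side7.png

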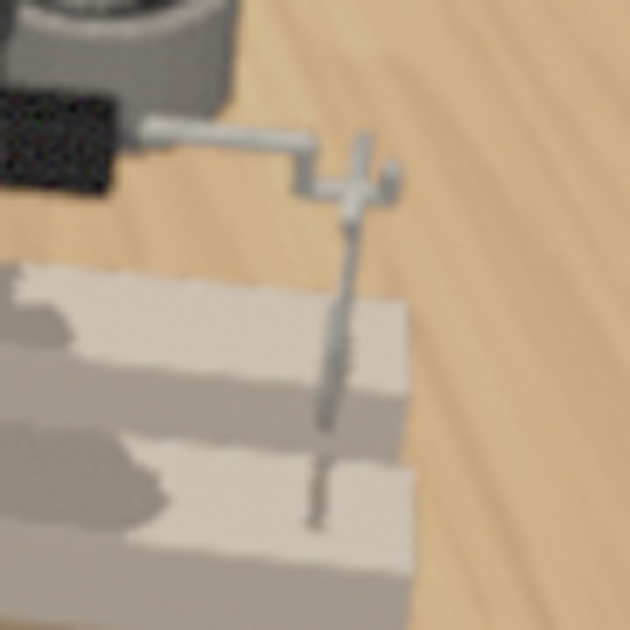

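View pics/top7.png

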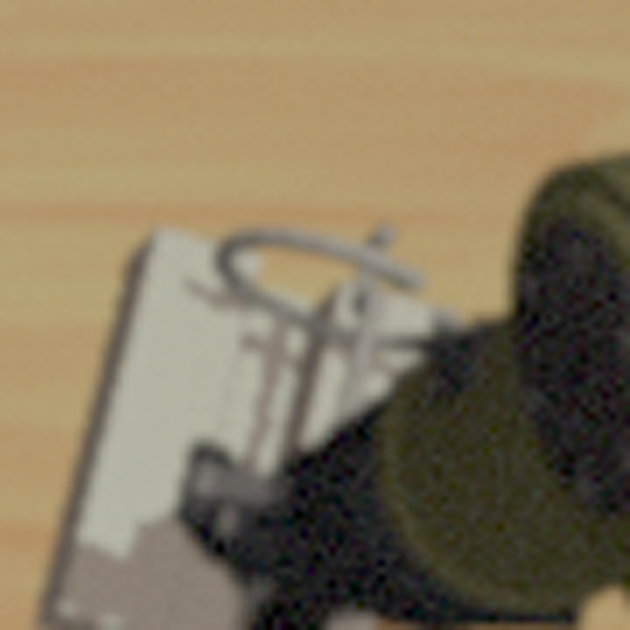

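```bash
cat >> h.py <<'E'
def arc(al,lead=.004,dz=-.001):
    a=np.radians(al);return tcp_for(-.145+.082*(1-np.cos(a))-lead,.0305+.082*np.sin(a)+dz)
E
python3 - <<'E'
from h import *
ctrl.movel(tcp_for(-.063,.110),max_speed=.04);st()
ctrl.movel(arc(84),max_speed=.03);st()
ctrl.movel(arc(76),max_speed=.03);st()
snap("8",[.6,-.31,.08],half=(45,45),k=7)
E
```

```text
t 23.09 tcp [ 0.4955 -0.273   0.1123] F [-0.11 -0.1  -1.05] M [-0.02  0.08 -0.03] w 0.0187
t 23.66 tcp [ 0.4837 -0.2695  0.1139] F [ 0.24 -0.1  -0.99] M [-0.02  0.04 -0.02] w 0.019
t 24.19 tcp [ 0.4729 -0.2661  0.1118] F [-0.25 -0.33 -1.09] M [-0.01  0.06 -0.03] w 0.019
side crop origin 305 258
top crop origin 385 132
```

View pics/side8.png

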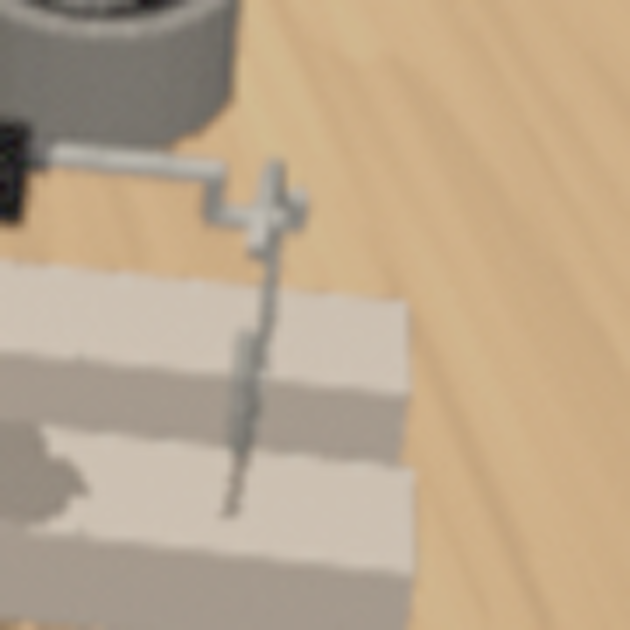

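View pics/top8.png

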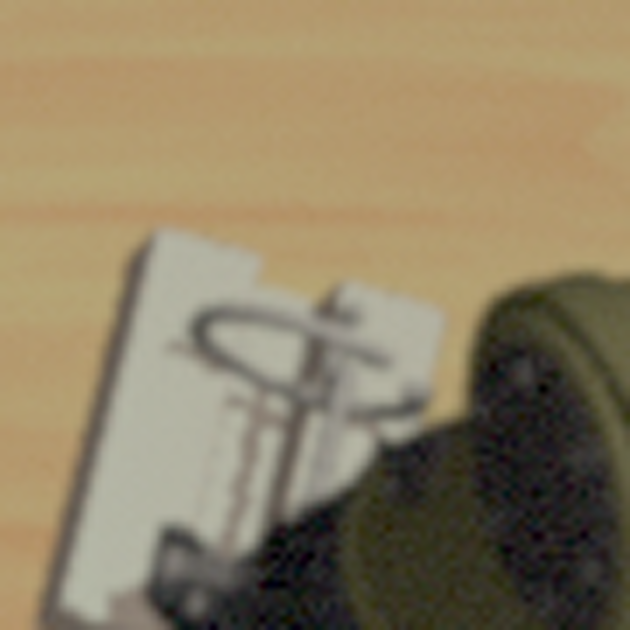

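```bash
cat >> h.py <<'E'
def arc2(al,lead=.004,dz=0,xb=.050,L=.077):
    a=np.radians(al);return tcp_for(xb-.110-L*np.cos(a)-lead,.0275+L*np.sin(a)+dz)
E
python3 - <<'E'
from h import *
ctrl.movel(tcp_for(-.060,.113),max_speed=.05)
ctrl.pause(.2)
ctrl.movel(tcp_for(-.060,.101),max_speed=.03);st()
ctrl.movel(arc2(82),max_speed=.03);st()
ctrl.movel(arc2(74),max_speed=.03);st()
snap("9",[.6,-.31,.08],half=(45,45),k=7)
E
```

```text
t 25.73 tcp [ 0.4986 -0.2739  0.1036] F [-0.16 -0.14 -0.49] M [ 0.01 -0.   -0.01] w 0.019
t 26.38 tcp [ 0.4845 -0.2698  0.1066] F [ 0.12  0.03 -1.36] M [0.01 0.   0.01] w 0.0188
t 26.89 tcp [ 0.4744 -0.2665  0.1042] F [ 0.13  0.58 -1.16] M [0.02 0.06 0.03] w 0.0186
side crop origin 305 258
top crop origin 385 132
```

View pics/side9.png

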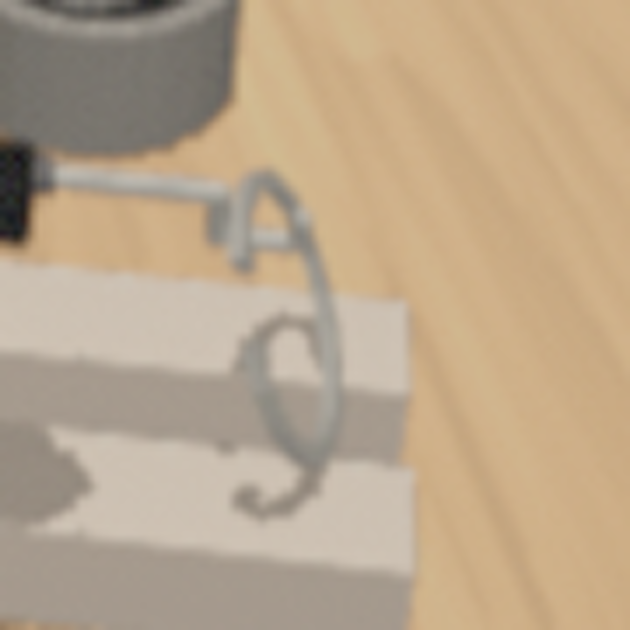

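View pics/top9.png

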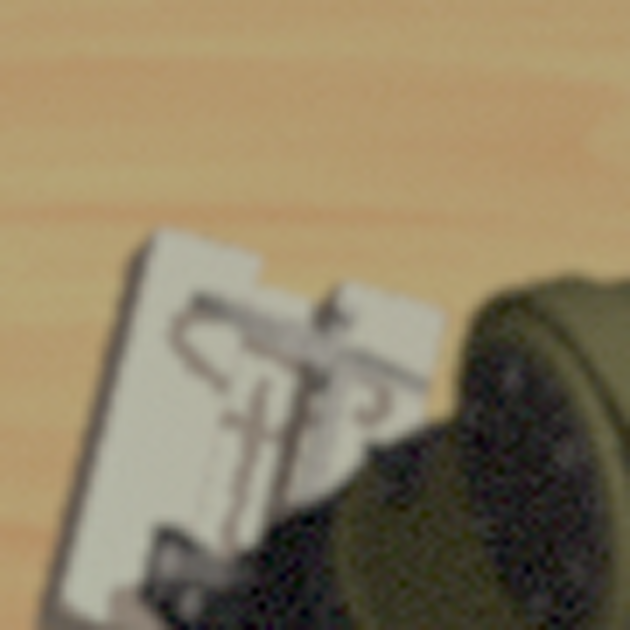

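```bash
python3 - <<'E'
from h import *
for a in(66,58,50): ctrl.movel(arc2(a),max_speed=.035)
st()
snap("10",[.59,-.31,.07],half=(45,45),k=7)
E
```

```text
t 28.37 tcp [ 0.4473 -0.2581  0.0891] F [ 0.27  0.46 -0.41] M [0.01 0.03 0.02] w 0.019
side crop origin 300 263
top crop origin 384 137
```

View pics/side10.png

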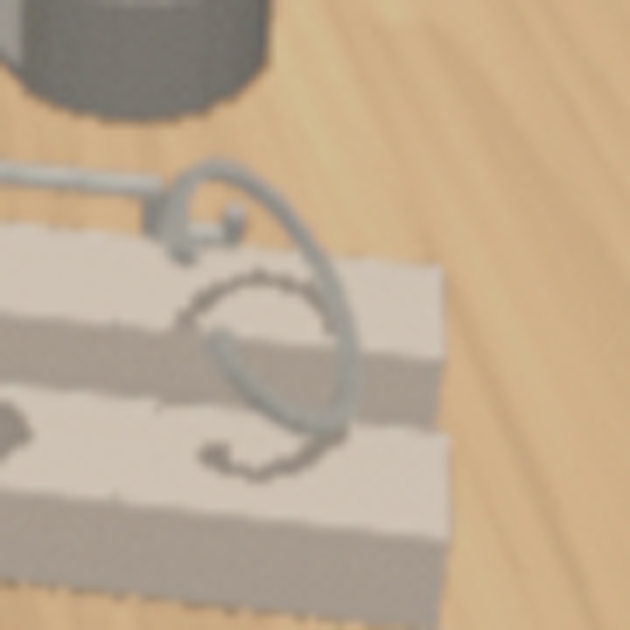

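View pics/top10.png

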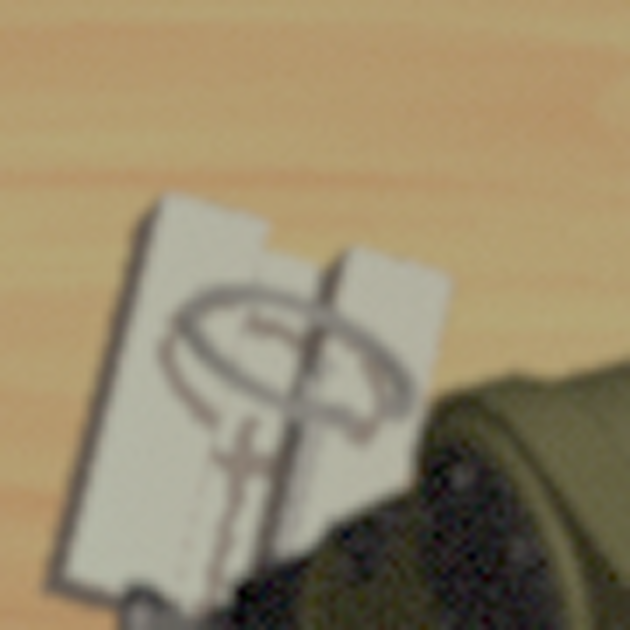

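```bash
python3 - <<'E'
from h import *
for a,l in((42,.006),(34,.007),(26,.008)): ctrl.movel(arc2(a,lead=l),max_speed=.035)
st()
snap("11",[.58,-.31,.06],half=(45,45),k=7)
E
```

```text
t 29.92 tcp [ 0.4247 -0.2509  0.0638] F [ 0.38 -0.12 -0.35] M [-0.05  0.07  0.  ] w 0.0189
side crop origin 295 267
top crop origin 383 142
```

View pics/side11.png

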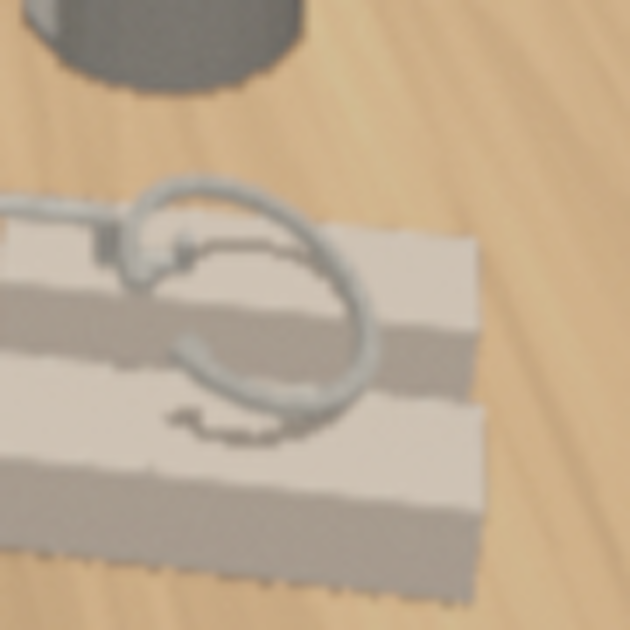

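View pics/top11.png

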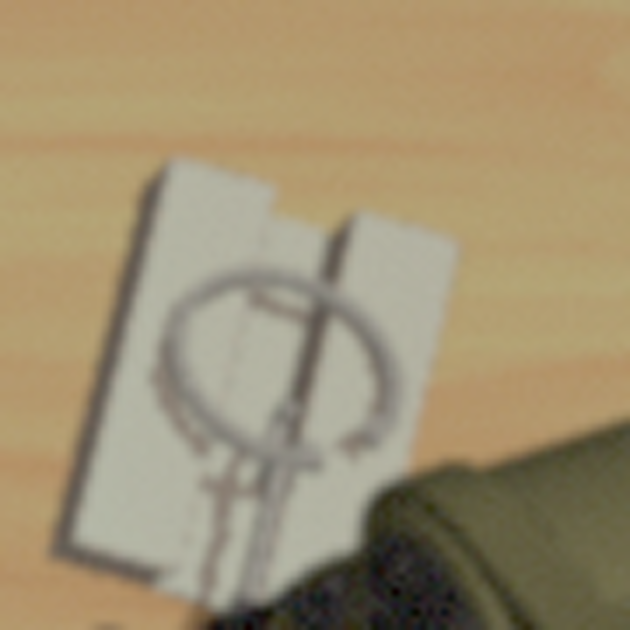

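```bash
python3 - <<'E'
from h import *
for a in(18,10,3): ctrl.movel(arc2(a,lead=.007),max_speed=.03)
p=arc2(0,lead=.007)
p[2]=.0027+.018;ctrl.movel(p,max_speed=.02);st()
snap("12",[.57,-.30,.05],half=(45,45),k=7)
E
```

```text
t 32.32 tcp [ 0.4184 -0.249   0.0207] F [ 0.61 -0.35 -0.96] M [-0.01 -0.01  0.04] w 0.0189
side crop origin 289 267
top crop origin 378 146
```

View pics/side12.png

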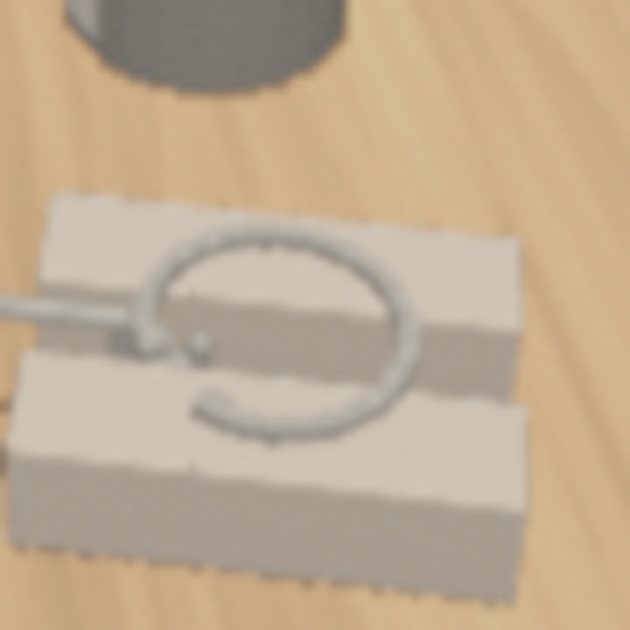

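View pics/top12.png

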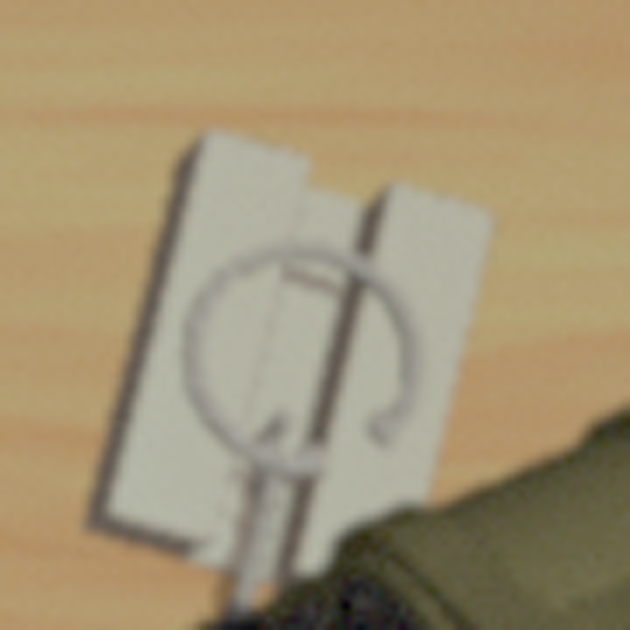

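```bash
python3 - <<'E'
from h import *
p=arc2(0,lead=.007);p[2]=.0027+.010;ctrl.movel(p,max_speed=.03)
ctrl.movel(tcp_for(-.185,.010),max_speed=.04);st()
try:
    ctrl.movel(tcp_for(-.215,.010),max_speed=.06)
except ctrl.Unreachable as e: print("unreach",e)
st()
snap("13",[.55,-.29,.05],half=(45,45),k=7)
E
```

```text
t 34.01 tcp [ 0.3796 -0.2369  0.0127] F [ 0.17 -0.03 -0.38] M [-0.04 -0.03  0.05] w 0.0186
t 34.66 tcp [ 0.3508 -0.2281  0.0129] F [-0.36 -0.49 -0.39] M [ 0.04 -0.01  0.04] w 0.0192
side crop origin 279 265
top crop origin 375 154
```

View pics/side13.png

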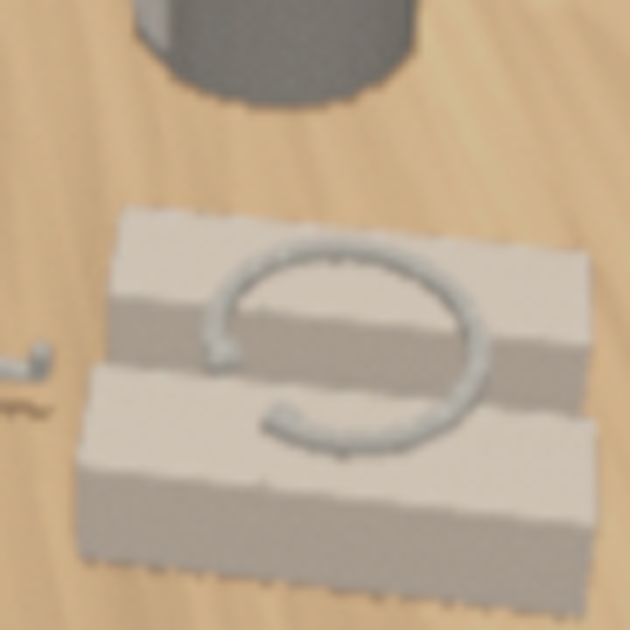

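View pics/top13.png

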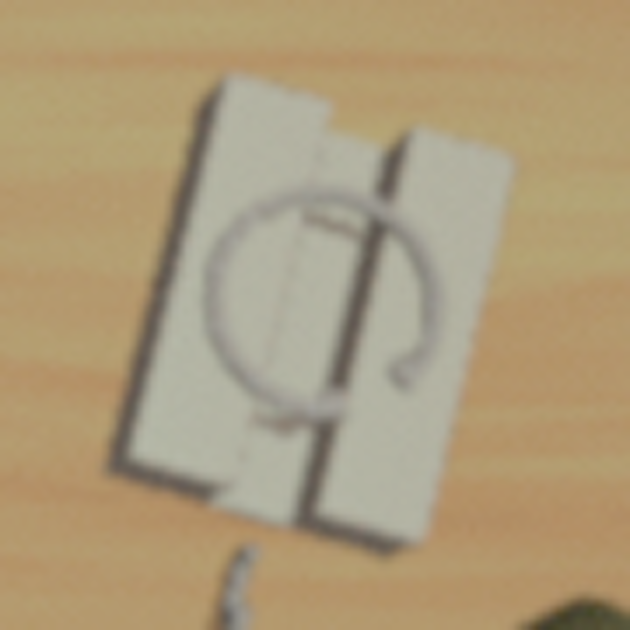

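```bash
python3 - <<'E'
from h import *
ctrl.movel(np.array([.355,-.200,.03]),max_speed=.1)
ctrl.movel(np.array([.385,-.13,.03]),max_speed=.1)
ctrl.movel(np.array([.385,-.13,.0035]),max_speed=.04);st()
ctrl.ungrasp();st()
ctrl.movel(np.array([.385,-.13,.16]),max_speed=.12);st()
ctrl.movep(np.array([.40,.15,.22]),yawq(0));ctrl.pause(.3);st()
for n in("side","top"):
    im,d=vision.grab_frame(n);np.savez(n+"14.npz",im=im,d=d);cv2.imwrite(f"pics/{n}14.png",(255*(im/255.)**.6).astype(np.uint8))
    m=models.masks_of(n,"ring");P=cloud(n,d)
    print(n,[(round(r["p"],2),np.round(r["point"]).tolist(),P[r["mask"]&(d>0)].mean(0).round(3).tolist()) for r in m[:3]])
E
```

```text
t 36.97 tcp [ 0.3851 -0.1299  0.0035] F [ 0.29 -0.06 -0.27] M [-0.07 -0.01 -0.01] w 0.0188
t 37.62 tcp [ 0.385  -0.13    0.0035] F [ 0.18 -0.26  0.41] M [-0.01  0.01 -0.  ] w 0.0858
t 39.08 tcp [ 0.3846 -0.13    0.1595] F [ 0.41 -0.04 -0.12] M [-0.04  0.   -0.  ] w 0.0856
t 40.48 tcp [0.4002 0.1491 0.2198] F [ 0.74  0.27 -0.2 ] M [0.03 0.05 0.05] w 0.0854
side [(0.86, [334.0, 302.0], [0.562, -0.293, 0.042])]
top [(0.64, [426.0, 184.0], [0.563, -0.298, 0.046])]
```

View pics/side14.png

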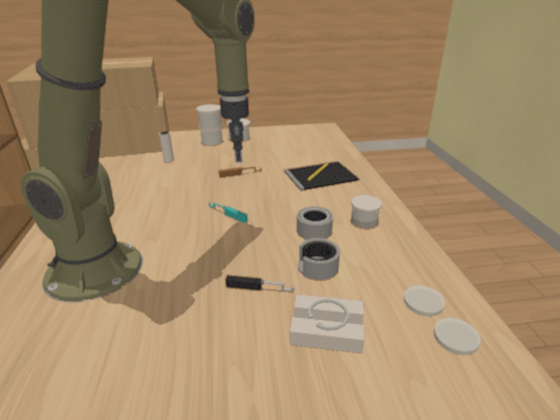

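View pics/top14.png

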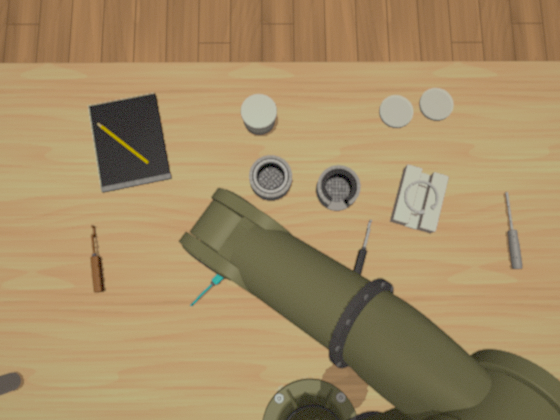

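The pictures show the ring flat on the stand at side pixel (330,313) and top pixel (422,198). The pick lies upright on the bench at side pixel (260,285), clear of the stand and cup.

```bash
python3 -c "
from station import ticket
print(ticket.close_job())"
```

```text
the job is handed in; nothing more can be done
None
```

I hooked the ring out of the groove with the black pick and laid it flat on the white stand. I then drew the pick out along the slot, put it down on the bench and handed the job in at about 40.5 s. The hand-in returned no verdict.

- **Lift:** The pictures show the ring hanging on the pick alone, with its centre at about 0.16 m by calculation. I did not measure the contact forces on it.
- **First lay-down try:** The ring did not touch the stand because it hung a few mm higher than I had calculated. I moved back, went lower, and it then tipped over the right way and lay down under control.
- **Final ring position:** Both cameras put the ring centre about 5 mm from the stand's middle. Measured height was 42 mm from the side camera and 46 mm from the top one, within calibration error. I judged flatness by eye, not by measuring the angle.
- **Final pick position:** The pick lies on the bench clear of the stand, the ring and the cup in both views.

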